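# Hold the bench bin open, then let its lid down quietly

## Robot

A 6-joint arm with a two-finger parallel gripper is mounted at the origin on the work surface. World frame = base frame: x ahead of the robot, y to its left, z up, the work surface at z = 0. Lengths are in m, angles in rad, forces in N, time in s.
With the tool pointing down it reaches from about 0.425 to 0.95 m from the base axis. Payload 3.5 kg.
Tool frame: the origin (TCP) lies on the centre line of the jaws, within the pads' length; the fingertips stand 14 mm ahead of it and the grasp point (between the pads) lies 5 mm behind it (ctrl.finger_overhang is the distance from the TCP to the fingertips, in m); z points along the fingers, y is the line along which they close (so a half turn about z gives the same grasp; the last joint's range is limited). The gripper opens to 85 mm and grips with 20 to 120 N. Pads are 22 mm wide; open, the fingers measure 114 mm over their backs; the gripper's body (76 mm by 85 mm) begins 54 mm behind the grasp point. The pads swing forward as they close: fully open they stand 13 mm farther back than shut.
Start: joints at [-1.268, 0.286, 1.577, -0, 1.279, -0.15], TCP at [0.295, -0.607, 0.245] pointing down, gripper open.
Joint ranges: [-2.77, 2.77], [-0.9, 2.22], [0.21, 2.48], [-1.53, 4.67], [0.24, 2.81], [-2.84, 2.84]. Speed limits (rad/s): [2.79, 2.79, 3.14, 3.14, 3.14, 3.14].

## Interface

Orientations are given as a unit quaternion [x, y, z, w].
In Python, from plant import ctrl gives the robot as it stands.
- The arm moves only by the tool send_rows, never from a script. Its argument "moves" is text: rows parted by semicolons, each of 7 numbers parted by spaces: the turn, a rotation vector about the tool's x, y, z in units of 360 degrees (1.0 is 360 degrees), then the shift along the tool's x, y, z in units of 20 cm (1.0 is 20 cm), then the gripper's target within -1 to 1 (fully open at 1, half-way at 0, shut at -1). A call has 1 to 12 rows; each row is the pose to reach, as a shift and turn from the pose commanded when the call began, along the tool's axes at that moment, turning the shorter way round; what a row does not reach only later rows make up. A row lasts 1/8 s, in which the tool goes at most 62.5 mm and 10.7 degrees, less where a joint would pass 70% of its speed; a pose out of reach is approached as far as the arm can. A call with a number of a shift or a turn outside -1 to 1 is refused whole. A call with a gripper value outside its range is refused whole. The fingers move at their own pace and stop on an object; "newtons" is the grip in N (left out, the last holds). Time passes only in rows, so rows that repeat a pose let the fingers close. It gives the time, the measured TCP pose, the force, the opening and the grip force at its end, in the units of the state.
- ctrl.get_state(): the state, without advancing time (a new reading comes with each control period).
- ctrl.read_camera(name): name is "scene" or "top" or "wrist"; returns a dict with "image" (480x640x3 uint8, red, green, blue), "fovy" (degrees; the focal length in pixels is half the picture's height over the tangent of half this angle, whatever the lens; pixels are square), "cx", "cy" (the principal point, pixels), "extrinsics" (4x4, takes a point from camera to world coordinates). Camera axes: x right, y up, looking along -z (the intrinsics and any distortion apply to the point x, -y, -z); pixel columns grow to the right and rows downward; lengths in m; the calibration is good to about 2 mm. A picture is of the moment at which its call begins. There is no depth.
- ctrl.sign_off(): hands the job in; it is judged then, once.
The state is a dict: "time": time; "qpos": joint angles; "dq": joint speeds; "joint_efforts": joint torques, N m; "eef_pos": TCP position; "tcp_rot": TCP orientation; "contact_force": force on the tool from outside, world axes, zero at the start; "wrist_torque": the same for the moment, N m; "opening": opening from 0.0 (shut) to 1.0 (fully open); "finger_force": force on a finger pad.
Only numpy, scipy, OpenCV 4.12 (cv2) and the standard library are available. Lean on these libraries where they do the work, as an engineer would, in place of code of your own. Each camera call takes 0.05 s, during which the arm holds its last target. There are 200 camera calls.

## Task

My gloved hands are full of waste: with a fingertip, press down the pedal of the small steel bin until its lid stands wide open, and keep it there for three seconds while I drop the waste in. Then ease the pedal up slowly so that the lid comes down gently all the way shut and never drops or slams. Work it by the pedal only: do not touch the lid, shove or lift the bin, or disturb the things standing around it.

Things in the scene. Friction and masses are not known exactly. Their poses are not given: they have to be found in the camera images.
- bin: Small round step bin, loose on the work surface, 2.5 kg on a non-slip foot: steel shell 168 mm across (foot 174), rim 236 mm high, 261 with the shut lid. Origin: centre of its underside, on the work surface; z up. The pedal sticks out of its front along the bin's own -x, the lid hinge is at its back (+x). The front is roughly towards the robot, turned up to 0.5 rad either way.
- pedal_top (a point): Centre of the upper face of the black pedal pad at the foot of the bin's front. Pad 60 mm wide (bin's y), 46 mm along x, 8 mm thick. At rest this point is 136 mm in front of the bin's axis (52 mm from the shell, 48 mm outside the lid's edge), 52 mm above the work surface, the pad sloping 0.11 rad nose up; fully pressed it has gone 31 mm straight down.
- pedal: The whole pedal. Origin on its hinge line inside the bin, 3 mm behind the bin's axis, 32 mm above the work surface; x towards the bin's back. It turns 0.22 rad, ending 0.11 rad nose down, pad top 21 mm above the work surface, where a rubber stop under the pad meets the surface. It takes roughly 5 to 15 N of push; let go, a spring and the lid's weight throw it up.
- lid (a joint): Angle of the lid in rad: 0 shut, about 1.2 wide open at the pedal's end stop. A push rod links it to the pedal: every 1 mm of pedal travel turns it about 0.039 rad. Nothing holds it open or brakes it enough to stop a slam: it comes down gently only if the pressing finger rises slowly.
- lid_cover: The domed steel lid, 176 mm in diameter, 21 mm high, hinged at the bin's back 92 mm behind its axis and 240 mm above the work surface; it swings up and backwards, away from the pedal. Origin on the hinge line; its own -x points to the lid's front edge.
- cast: Bystander: plaster dental cast with an arch of teeth, 62 x 56 x 32 mm, standing loose beside the bin. Origin: centre of its underside.
- roll: Bystander: upright roll of blue film, 96 mm in diameter, 70 mm high, loose. Origin: centre of its underside.
- cup: Bystander: small white mixing cup, 64 mm in diameter, 55 mm high, loose and light. Origin: centre of its underside.
- spray: Bystander: trigger spray bottle, 62 mm in diameter, 193 mm high, loose, beside the bin. Origin: centre of its underside.

How it is judged:
On the way, in this order (a step that is already met when the one before it is completed fails the run):
1. a finger presses the pedal and the lid stands wide open (over 1.05 rad) for 2.5 s (value of joint lid above 1.05 rad and contact force between the fingers and pedal above 0.5 N), for 2.5 s.
2. the lid is let down until it is shut (value of joint lid below 0.04 rad), for 0.2 s.
At the end, for the whole second after the job is handed in: The lid is shut (under 0.04 rad) and still, the bin stands upright within 25 mm of where it stood, and the cast, roll, cup and spray bottle stand upright within 20 mm of where they stood (value of joint lid below 0.04 rad and velocity of joint lid below 0.1 rad/s and distance of bin from where it was at the start of the episode below 0.025 m and angle between bin's own z axis and vertical below 0.05 rad and linear speed of bin below 0.02 m/s and distance of each of cast, roll, cup, spray from where it was at the start of the episode below 0.02 m and angle between each of cup, spray, roll, cast's own z axis and vertical below 0.2 rad); the robot touches nothing.
It fails at once if the lid falls or slams (turns shut faster than 3 rad/s) (velocity of joint lid below -3 rad/s).
It fails at once if the robot touches the lid (contact force between any of the fingers, the arm and lid_cover above 0.5 N).
It fails at once if the bin is shoved, lifted or tipped (distance of bin from where it was at the start of the episode above 0.025 m or angle between bin's own z axis and vertical above 0.12 rad).
It fails at once if a bystander is moved more than 20 mm, lifted or knocked over (distance of any of cast, roll, cup, spray from where it was at the start of the episode above 0.02 m or angle between any of spray, cup's own z axis and vertical above 0.3 rad).
It also fails if it takes over 45 s, if anything falls off the work surface, if the arm or the gripper's body presses on something with over 40 N, if the wrist force passes 120 N, or if a joint passes its speed limit or range.

## Working session

There is one attempt and no reset: what is moved stays moved. The work goes in short steps, Python scripts to look and compute and a tool call to move; the robot and the scene stay as the last step left them, time stands still between calls to the robot, and variables do not carry over. Pictures are saved under pics/ and viewed, at most 10 in all, crops included, and the job is handed in when it is done.

Besides the shell and the picture viewer there is one more tool, called by a JSON object that holds its "api" and its "payload". send_rows: Moves the arm, as the interface text tells. Its arguments: {"type":"object","properties":{"moves":{"type":"string"},"newtons":{"type":"number"}},"required":["moves"]}

```bash
mkdir -p pics; ls
cat > h.py <<'E'
import numpy as np, cv2, json
from plant import ctrl
def ray(c,u,v):
    E=np.array(c["extrinsics"]);f=240/np.tan(np.radians(c["fovy"])/2)
    d=E[:3,:3]@np.array([(u-c["cx"])/f,-(v-c["cy"])/f,-1]);return E[:3,3],d
def onz(c,u,v,z):
    o,d=ray(c,u,v);return o+d*(z-o[2])/d[2]
def proj(c,p):
    E=np.array(c["extrinsics"]);f=240/np.tan(np.radians(c["fovy"])/2)
    q=E[:3,:3].T@(np.array(p)-E[:3,3]);return c["cx"]-f*q[0]/q[2],c["cy"]+f*q[1]/q[2]
E
python3 - <<'E'
from h import *
for n in("scene","top"):
    c=ctrl.read_camera(n);cv2.imwrite(f"pics/{n}.png",c["image"][:,:,::-1])
    print(n,{k:v for k,v in c.items() if k!="image"})
print(ctrl.get_state())
E
```

```text
pics
scene {'fovy': 47.96505988909278, 'cx': 319.02867201485395, 'cy': 241.233366646877, 'extrinsics': array([[-0.63591431,  0.73420514, -0.23781464,  0.38082333],
       [-0.77174367, -0.60694181,  0.18982451,  0.21815715],
       [-0.00496952,  0.30424407,  0.95258115,  1.05712014],
       [ 0.        ,  0.        ,  0.        ,  1.        ]])}
top {'fovy': 55.737356962763556, 'cx': 326.35509354886085, 'cy': 241.23299750076208, 'extrinsics': array([[ 1.49590005e-02,  9.91502397e-01, -1.29225481e-01,
         4.93040178e-01],
       [-9.99887803e-01,  1.47326930e-02, -2.70706469e-03,
         4.88354746e-02],
       [-7.80221795e-04,  1.29251477e-01,  9.91611540e-01,
         1.04183955e+00],
       [ 0.00000000e+00,  0.00000000e+00,  0.00000000e+00,
         1.00000000e+00]])}
{'time': 0.1, 'qpos': array([-1.26801090e+00,  2.87104358e-01,  1.57801772e+00,  1.80139321e-05,
        1.27858538e+00, -1.49968848e-01]), 'dq': array([-1.20757175e-03,  2.32693792e-04, -1.12995760e-03, -1.15987654e-03,
       -3.74957768e-05,  3.79781605e-04]), 'joint_efforts': array([ 1.24854429e-03, -4.07293868e+01, -2.93698436e+01, -1.05855675e-04,
        3.45086271e-03, -7.13212870e-06]), 'eef_pos': array([ 0.29515673, -0.60643182,  0.24407424]), 'tcp_rot': array([ 9.74485975e-01,  2.24445910e-01, -7.21185992e-05, -1.05497717e-03]), 'contact_force': array([-0.21257958,  0.37417483,  0.84276053]), 'wrist_torque': array([8.68276135e-06, 1.40987724e-02, 1.17268020e-02]), 'finger_force': 0.0, 'opening': 1.0012540924415942}
```

View pics/top.png

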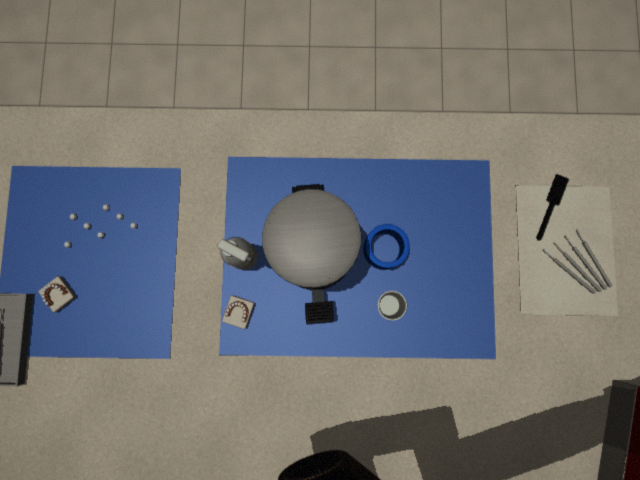

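View pics/scene.png

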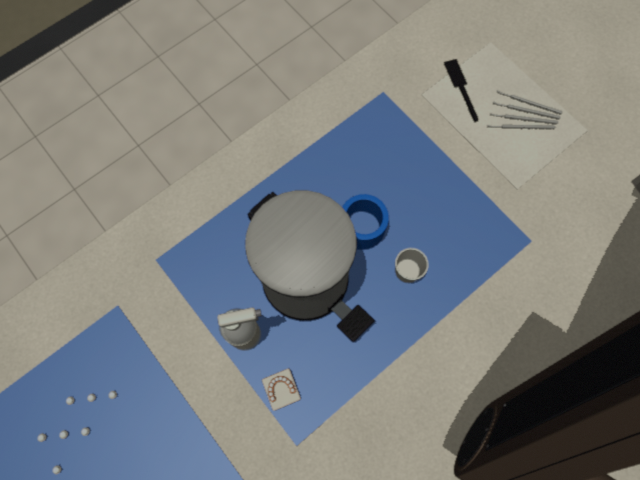

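The top view shows the bin's lid at about (311,238) and the black pedal pad at (320,312). The cup is at (392,305), the cast at (238,312), and the spray bottle at (237,252). In the scene view the pad is at about (356,323).

Run:
```python
from h import *
pts=[]
for n,(x0,y0,x1,y1) in dict(top=(300,298,342,330),scene=(333,300,380,346)).items():
    c=ctrl.read_camera(n);im=c["image"];m=(im.max(2)<60).astype(np.uint8)
    k=np.zeros_like(m);k[y0:y1,x0:x1]=m[y0:y1,x0:x1]
    k=cv2.morphologyEx(k,cv2.MORPH_CLOSE,np.ones((5,5)));k=cv2.morphologyEx(k,cv2.MORPH_OPEN,np.ones((9,9)))
    ct=max(cv2.findContours(k,0,2)[0],key=cv2.contourArea);r=cv2.minAreaRect(ct);b=cv2.boxPoints(r)
    P=np.array([onz(c,*p,0.05)[:2] for p in b])
    print(n,r,"\n",P.round(3),P.mean(0).round(4),[np.degrees(np.arctan2(*(P[(i+1)%4]-P[i])[::-1])).round(1) for i in range(4)],np.linalg.norm(P-np.roll(P,1,0),axis=1).round(3))
c=ctrl.read_camera("top")
for nm,u,v,z in [("lid",311,238,.245),("cup",392,305,.05),("cast",238,312,.03),("spray",237,252,.15),("roll",387,247,.07)]: print(nm,onz(c,u,v,z).round(3))
```

```text
top ((319.5, 310.0), (24.0, 27.0), 90.0) 
 [[0.498 0.094]
 [0.498 0.035]
 [0.447 0.035]
 [0.446 0.093]] [0.4723 0.0641] [np.float64(-89.1), np.float64(-179.3), np.float64(90.9), np.float64(1.2)] [0.051 0.059 0.051 0.058]
scene ((355.0000305175781, 323.0000305175781), (24.041629791259766, 29.698482513427734), 45.0) 
 [[0.485 0.097]
 [0.491 0.041]
 [0.446 0.038]
 [0.441 0.093]] [0.4658 0.0675] [np.float64(-84.8), np.float64(-175.5), np.float64(94.7), np.float64(5.2)] [0.044 0.056 0.045 0.056]
lid [0.602 0.078 0.245]
cup [ 0.485 -0.093  0.05 ]
cast [0.465 0.244 0.03 ]
spray [0.585 0.227 0.15 ]
roll [ 0.609 -0.079  0.07 ]
```

{"api": "send_rows", "payload": {"moves": "0.02 0 0 0 0 0 -1; 0 0 0.065 0.92 -0.7 0.1 -1; 0 0 0.065 0.92 -0.7 0.1 -1; 0 0 0.065 0.92 -0.7 0.1 -1; 0 0 0.065 0.92 -0.7 0.1 -1; 0 0 0.065 0.92 -0.7 0.1 -1; 0 0 0.065 0.92 -0.7 0.1 -1", "newtons": 30}}

```text
time: 1.12
eef_pos: [0.3995, -0.4011, 0.2256]
tcp_rot: [1.0, 0.022, 0.0, 0.0]
contact_force: [0.4, -0.2, 1.3]
opening: 0.003
finger_force: 0.0
```

{"api": "send_rows", "payload": {"moves": "0 0 0 0.3 -0.98 0 -1; 0 0 0 0.3 -0.98 0 -1; 0 0 0 0.3 -0.98 0 -1; 0 0 0 0.3 -0.98 0 -1; 0 0 0 0.3 -0.98 0 -1; 0 0 0 0.3 -0.98 0 -1"}}

```text
time: 1.88
eef_pos: [0.4507, -0.204, 0.2255]
tcp_rot: [1.0, 0.021, 0.0, 0.0]
contact_force: [0.7, 0.1, 0.9]
opening: 0.002
finger_force: 0.0
```

{"api": "send_rows", "payload": {"moves": "0 0 0 0.06 -1 0 -1; 0 0 0 0.06 -1 0 -1; 0 0 0 0.06 -1 0 -1; 0 0 0 0.06 -1 0 -1; 0 0 0 0.06 -1 0 -1; 0 0 0 0.06 -1 0 -1"}}

```text
time: 2.62
eef_pos: [0.4543, -0.0035, 0.2254]
tcp_rot: [1.0, 0.021, -0.0, 0.0]
contact_force: [-0.6, -0.0, -0.7]
opening: -0.0
finger_force: 0.0
```

Run:
```python
from h import *
c=ctrl.read_camera("wrist");cv2.imwrite("pics/w1.png",c["image"][:,:,::-1]);print(c["extrinsics"],c["fovy"],c["cx"],c["cy"])
print(proj(c,[.467,.066,.05]),proj(c,[.602,.078,.24]))
```

```text
[[ 4.23856170e-02  9.56592015e-01  2.88331712e-01  5.27427951e-01]
 [-9.99100817e-01  4.08734756e-02  1.12657195e-02 -6.20001186e-04]
 [-1.00842186e-03 -2.88549953e-01  9.57464311e-01  3.53903880e-01]
 [ 0.00000000e+00  0.00000000e+00  0.00000000e+00  1.00000000e+00]] 59.628165177727034 316.3769528587562 245.95611154943873
(np.float64(222.69449815211976), np.float64(201.5625008353932)) (np.float64(-47.36902100855019), np.float64(-273.1091188185954))
```

View pics/w1.png

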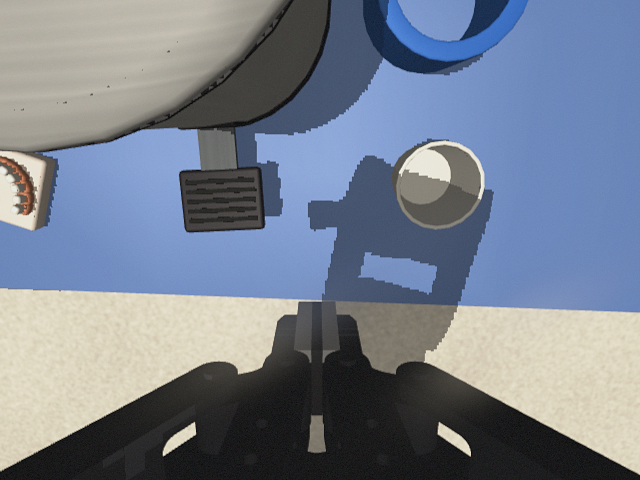

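Wrist view: the pad spans about (180–265, 167–232), with its centre near (223,200), which matches the prediction of (222,201). The camera is offset towards the bin, so I turn the tool a quarter turn to keep that side clear.

{"api": "send_rows", "payload": {"moves": "0 0 -0.256 0.02 -0.345 0 -1; 0 0 -0.256 0.02 -0.345 0 -1; 0 0 -0.256 0.02 -0.345 0 -1; 0 0 -0.256 0.02 -0.345 0 -1; 0 0 -0.256 0.02 -0.345 0 -1; 0 0 -0.256 0.02 -0.345 0 -1; 0 0 -0.256 0.02 -0.345 0 -1; 0 0 -0.256 0.02 -0.345 0 -1; 0 0 -0.256 0.02 -0.345 0 -1; 0 0 -0.256 0.02 -0.345 0 -1; 0 0 -0.256 0.02 -0.345 0 -1"}}

```text
time: 4.05
eef_pos: [0.455, 0.0666, 0.2253]
tcp_rot: [0.679, 0.735, -0.0, 0.0]
contact_force: [-1.1, -0.9, 0.1]
opening: 0.002
finger_force: 0.0
```

{"api": "send_rows", "payload": {"moves": "-0.014 0 0 0 0 0.3 -1; -0.014 0 0 0 0 0.4 -1; -0.014 0 0 0 0 0.5 -1; -0.014 0 0 0 0 0.5 -1"}}

```text
time: 4.55
eef_pos: [0.4535, 0.0672, 0.1237]
tcp_rot: [0.677, 0.734, 0.031, 0.028]
contact_force: [-0.1, -0.1, 0.1]
opening: 0.0
finger_force: 0.0
```

Run:
```python
from h import *
s=ctrl.get_state();print(s["qpos"].round(3),s["eef_pos"],s["tcp_rot"],s["contact_force"])
c=ctrl.read_camera("scene");cv2.imwrite("pics/s2.png",cv2.resize(c["image"][180:420,200:520,::-1],None,fx=2.5,fy=2.5))
c=ctrl.read_camera("top");cv2.imwrite("pics/t2.png",cv2.resize(c["image"][200:400,220:460,::-1],None,fx=3,fy=3))
```

```text
[-0.082 -0.105  2.238  0.018  0.926 -0.173] [0.45351674 0.06722149 0.12367966] [0.67739089 0.73442857 0.0310512  0.02814387] [-0.1073272  -0.06076175  0.0979548 ]
```

View pics/s2.png

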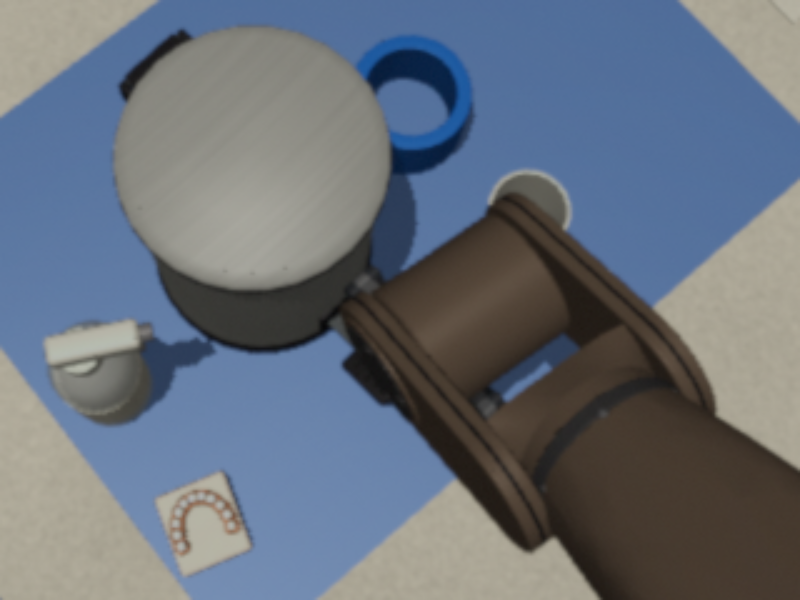

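The scene view shows the wrist fork's front corner near (370,285), close to the lid in projection. The top view should show the gap.

View pics/t2.png

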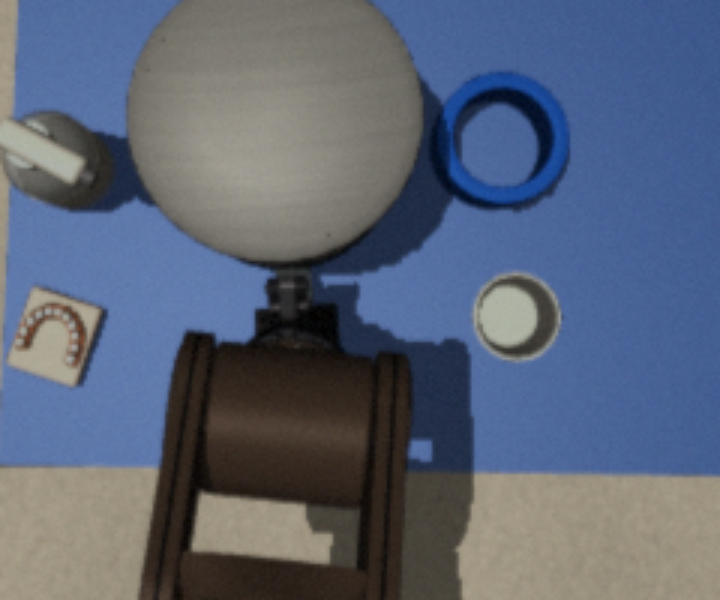

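The wide finger linkage now points at the bin and leaves little clearance. A further quarter turn puts the linkage tangential and the camera side towards the robot.

{"api": "send_rows", "payload": {"moves": "0 0 -0.25 -0.01 0.015 0 -1; 0 0 -0.25 -0.01 0.015 0 -1; 0 0 -0.25 -0.01 0.015 0 -1; 0 0 -0.25 -0.01 0.015 0 -1; 0 0 -0.25 -0.01 0.015 0 -1; 0 0 -0.25 -0.01 0.015 0 -1; 0 0 -0.25 -0.01 0.015 0 -1; 0 0 -0.25 -0.01 0.015 0 -1; 0 0 -0.25 -0.01 0.015 0 -1; 0 0 -0.25 -0.01 0.015 0 -1"}}

```text
time: 5.9
eef_pos: [0.4589, 0.0655, 0.127]
tcp_rot: [-0.04, 0.998, 0.002, 0.045]
contact_force: [0.1, 0.7, -0.9]
opening: -0.001
finger_force: 0.0
```

Run:
```python
from h import *
s=ctrl.get_state();print(s["qpos"].round(3),s["eef_pos"],s["tcp_rot"],s["contact_force"])
c=ctrl.read_camera("top");cv2.imwrite("pics/t3.png",cv2.resize(c["image"][230:360,250:410,::-1],None,fx=4,fy=4))
```

```text
[-0.085 -0.101  2.228  0.018  0.925 -1.747] [0.45893417 0.06550184 0.12702189] [-0.0404204   0.99815714  0.00165926  0.04523009] [ 0.07793147  0.67041254 -0.86445902]
```

View pics/t3.png

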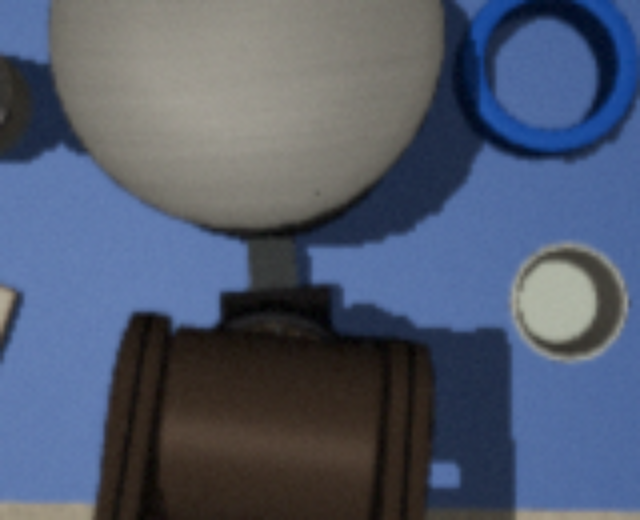

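The top view shows the pedal arm and pad clear in front of the wrist. The pad's front edge is at about (275,292), the lid edge is well away, and the cup is untouched. I now descend to just above the pad.

{"api": "send_rows", "payload": {"moves": "0 0 0 0.015 0 0.1 -1; 0 0 0 0.025 0 0.2 -1; 0 0 0 0.033 0 0.25 -1; 0 0 0 0.033 0 0.25 -1"}}

```text
time: 6.45
eef_pos: [0.4555, 0.0654, 0.0748]
tcp_rot: [-0.041, 0.998, 0.002, 0.043]
contact_force: [-0.1, 0.1, -0.2]
opening: 0.005
finger_force: 0.0
```

{"api": "send_rows", "payload": {"moves": "0 0 0 0.001 0 0.01 -1; 0 0 0 0.002 0 0.02 -1; 0 0 0 0.003 0 0.03 -1; 0 0 0 0.004 0 0.04 -1; 0 0 0 0.005 0 0.05 -1; 0 0 0 0.006 0 0.06 -1; 0 0 0 0.006 0 0.07 -1; 0 0 0 0.007 0 0.08 -1; 0 0 0 0.007 0 0.08 -1"}}

```text
time: 7.58
eef_pos: [0.4553, 0.0654, 0.06]
tcp_rot: [-0.041, 0.998, 0.002, 0.042]
contact_force: [-7.5, -1.6, 10.4]
opening: 0.002
finger_force: 4.9
```

{"api": "send_rows", "payload": {"moves": "0 0 0 0.006 0 0.01 -1; 0 0 0 0.007 0 0.02 -1; 0 0 0 0.009 0 0.03 -1; 0 0 0 0.01 0 0.04 -1; 0 0 0 0.012 0 0.05 -1; 0 0 0 0.013 0 0.06 -1; 0 0 0 0.014 0 0.07 -1; 0 0 0 0.015 0 0.08 -1; 0 0 0 0.016 0 0.09 -1; 0 0 0 0.016 0 0.1 -1; 0 0 0 0.016 0 0.1 -1"}}

```text
time: 8.95
eef_pos: [0.4547, 0.0653, 0.0398]
tcp_rot: [-0.041, 0.998, 0.002, 0.044]
contact_force: [-3.2, 0.6, 8.7]
opening: 0.003
finger_force: 3.7
```

Run:
```python
from h import *
s=ctrl.get_state();print(s["eef_pos"],s["contact_force"])
a=ctrl.read_camera("top")["image"];b=ctrl.read_camera("scene")["image"]
cv2.imwrite("pics/t4.png",np.hstack([cv2.resize(a[130:380,200:440,::-1],(400,416)),cv2.resize(b[130:380,180:420,::-1],(400,416))]))
```

```text
[0.45470579 0.06529912 0.03981256] [-3.22393697  0.63876624  8.72128003]
```

View pics/t4.png

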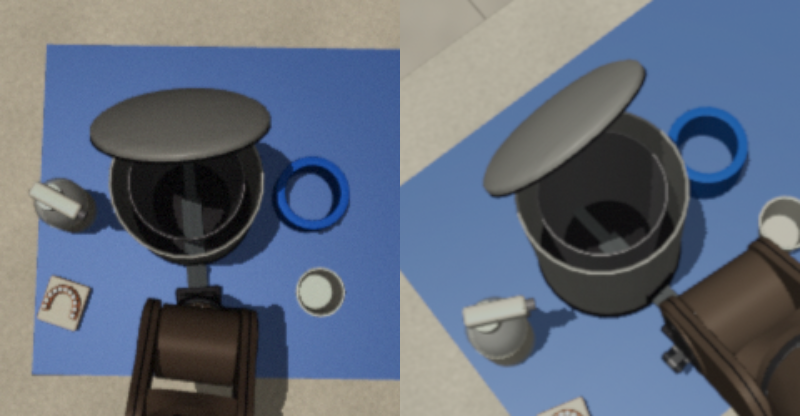

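The lid is well open, the fingertip is on the pad, and the bystanders are undisturbed. I press on to the stop.

{"api": "send_rows", "payload": {"moves": "0 0 0 0 0 0.005 -1; 0 0 0 0.001 0 0.01 -1; 0 0 0 0.001 0 0.015 -1; 0 0 0 0.001 0 0.015 -1"}}

```text
time: 9.55
eef_pos: [0.4548, 0.0653, 0.0368]
tcp_rot: [-0.041, 0.998, 0.002, 0.044]
contact_force: [-2.9, -1.0, 6.4]
opening: 0.002
finger_force: 3.6
```

{"api": "send_rows", "payload": {"moves": "0 0 0 0 0 0.005 -1; 0 0 0 0 0 0.005 -1; 0 0 0 0 0 0.005 -1"}}

```text
time: 9.93
eef_pos: [0.4549, 0.0653, 0.0358]
tcp_rot: [-0.041, 0.998, 0.002, 0.044]
contact_force: [-3.0, 0.7, 6.3]
opening: -0.001
finger_force: 3.5
```

{"api": "send_rows", "payload": {"moves": "0 0 0 0 0 0.005 -1; 0 0 0 0 0 0.005 -1; 0 0 0 0 0 0.005 -1"}}

```text
time: 10.3
eef_pos: [0.455, 0.0653, 0.0348]
tcp_rot: [-0.041, 0.998, 0.002, 0.044]
contact_force: [-2.9, -0.3, 7.2]
opening: 0.001
finger_force: 3.4
```

{"api": "send_rows", "payload": {"moves": "0 0 0 0 0 0.005 -1; 0 0 0 0 0 0.005 -1; 0 0 0 0 0 0.005 -1"}}

```text
time: 10.68
eef_pos: [0.4551, 0.0653, 0.0339]
tcp_rot: [-0.041, 0.998, 0.002, 0.044]
contact_force: [-3.8, -0.0, 7.9]
opening: 0.005
finger_force: 4.0
```

{"api": "send_rows", "payload": {"moves": "0 0 0 0 0 0.005 -1; 0 0 0 0 0 0.005 -1; 0 0 0 0 0 0.005 -1"}}

```text
time: 11.05
eef_pos: [0.4551, 0.0653, 0.0337]
tcp_rot: [-0.041, 0.998, 0.002, 0.043]
contact_force: [-6.8, -0.2, 15.5]
opening: -0.001
finger_force: 7.6
```

Run:
```python
from h import *
c=ctrl.read_camera("top");cv2.imwrite("pics/t5.png",cv2.resize(c["image"][130:380,200:440,::-1],(560,583)))
```

```text
(no output)
```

View pics/t5.png

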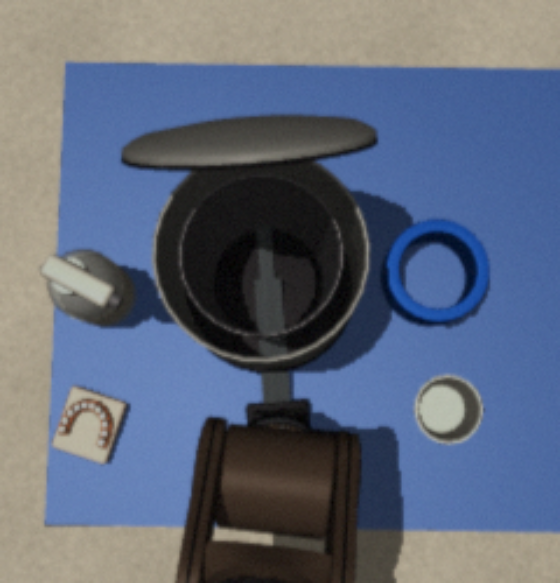

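The force jumped to 15 N, so the stop is reached, and the view shows the lid wide open. I hold there for over 3 s.

{"api": "send_rows", "payload": {"moves": "0 0 0 0 0 0 -1; 0 0 0 0 0 0 -1; 0 0 0 0 0 0 -1; 0 0 0 0 0 0 -1; 0 0 0 0 0 0 -1; 0 0 0 0 0 0 -1; 0 0 0 0 0 0 -1; 0 0 0 0 0 0 -1; 0 0 0 0 0 0 -1; 0 0 0 0 0 0 -1; 0 0 0 0 0 0 -1; 0 0 0 0 0 0 -1"}}

```text
time: 12.6
eef_pos: [0.4551, 0.0653, 0.0337]
tcp_rot: [-0.041, 0.998, 0.002, 0.043]
contact_force: [-6.7, -1.2, 14.1]
opening: -0.003
finger_force: 7.5
```

{"api": "send_rows", "payload": {"moves": "0 0 0 0 0 0 -1; 0 0 0 0 0 0 -1; 0 0 0 0 0 0 -1; 0 0 0 0 0 0 -1; 0 0 0 0 0 0 -1; 0 0 0 0 0 0 -1; 0 0 0 0 0 0 -1; 0 0 0 0 0 0 -1; 0 0 0 0 0 0 -1; 0 0 0 0 0 0 -1; 0 0 0 0 0 0 -1; 0 0 0 0 0 0 -1"}}

```text
time: 14.1
eef_pos: [0.4552, 0.0653, 0.0337]
tcp_rot: [-0.041, 0.998, 0.002, 0.043]
contact_force: [-6.6, 0.4, 14.8]
opening: 0.002
finger_force: 7.5
```

{"api": "send_rows", "payload": {"moves": "0 0 0 0 0 0 -1; 0 0 0 0 0 0 -1; 0 0 0 0 0 0 -1; 0 0 0 0 0 0 -1"}}

```text
time: 14.6
eef_pos: [0.4551, 0.0653, 0.0336]
tcp_rot: [-0.041, 0.998, 0.002, 0.043]
contact_force: [-7.6, -1.6, 13.9]
opening: 0.002
finger_force: 7.5
```

{"api": "send_rows", "payload": {"moves": "0 0 0 -0.001 0 -0.005 -1; 0 0 0 -0.001 0 -0.015 -1; 0 0 0 -0.002 0 -0.025 -1; 0 0 0 -0.003 0 -0.035 -1; 0 0 0 -0.004 0 -0.045 -1; 0 0 0 -0.005 0 -0.055 -1; 0 0 0 -0.006 0 -0.065 -1; 0 0 0 -0.007 0 -0.075 -1; 0 0 0 -0.008 0 -0.085 -1; 0 0 0 -0.009 0 -0.095 -1; 0 0 0 -0.009 0 -0.1 -1; 0 0 0 -0.009 0 -0.105 -1"}}

```text
time: 16.1
eef_pos: [0.4548, 0.0653, 0.0541]
tcp_rot: [-0.041, 0.998, 0.002, 0.043]
contact_force: [-4.4, -1.1, 9.5]
opening: -0.001
finger_force: 4.5
```

{"api": "send_rows", "payload": {"moves": "0 0 0 -0.001 0 -0.005 -1; 0 0 0 -0.001 0 -0.01 -1; 0 0 0 -0.002 0 -0.015 -1; 0 0 0 -0.002 0 -0.02 -1; 0 0 0 -0.003 0 -0.025 -1; 0 0 0 -0.003 0 -0.03 -1; 0 0 0 -0.004 0 -0.035 -1; 0 0 0 -0.004 0 -0.04 -1; 0 0 0 -0.005 0 -0.045 -1; 0 0 0 -0.005 0 -0.05 -1; 0 0 0 -0.006 0 -0.055 -1; 0 0 0 -0.006 0 -0.06 -1"}}

```text
time: 17.6
eef_pos: [0.4559, 0.0654, 0.0669]
tcp_rot: [-0.041, 0.998, 0.002, 0.045]
contact_force: [-2.9, 0.4, 10.5]
opening: 0.001
finger_force: 4.7
```

{"api": "send_rows", "payload": {"moves": "0 0 0 -0.001 0 -0.005 -1; 0 0 0 -0.001 0 -0.01 -1; 0 0 0 -0.002 0 -0.015 -1; 0 0 0 -0.002 0 -0.02 -1; 0 0 0 -0.003 0 -0.025 -1; 0 0 0 -0.003 0 -0.03 -1; 0 0 0 -0.004 0 -0.035 -1; 0 0 0 -0.004 0 -0.04 -1"}}

```text
time: 18.6
eef_pos: [0.455, 0.0654, 0.0732]
tcp_rot: [-0.041, 0.998, 0.002, 0.044]
contact_force: [-0.5, -0.5, 0.0]
opening: 0.0
finger_force: 0.0
```

Contact is lost and the tool is free. I raise it clear.

{"api": "send_rows", "payload": {"moves": "0 0 0 0 0 -0.1 -1; 0 0 0 0 0 -0.3 -1; 0 0 0 0 0 -0.5 -1; 0 0 0 0 0 -0.5 -1; 0 0 0 0 0 -0.5 -1; 0 0 0 0 0 -0.5 -1"}}

```text
time: 19.35
eef_pos: [0.4452, 0.0647, 0.171]
tcp_rot: [-0.041, 0.998, 0.002, 0.042]
contact_force: [-0.0, -0.1, -0.4]
opening: 0.003
finger_force: 0.0
```

Run:
```python
from h import *
a=ctrl.read_camera("top")["image"];b=ctrl.read_camera("scene")["image"]
cv2.imwrite("pics/t6.png",np.hstack([cv2.resize(a[130:380,200:440,::-1],(400,416)),cv2.resize(b[130:380,180:420,::-1],(400,416))]))
```

```text
(no output)
```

View pics/t6.png

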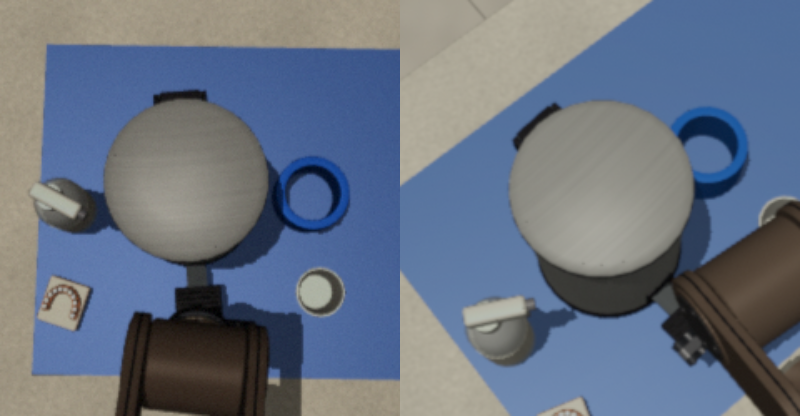

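The lid is shut, and the bin and its neighbours have not moved. I hand it in.

```bash
python3 -c "
from plant import ctrl
print(ctrl.sign_off())"
```

```text
the job is handed in; nothing more can be done
None
```

The pedal was pressed to its stop, the lid stood wide open for over 3 s and was then let down slowly until shut; the last pictures show the bin and the things around it where they stood, and the job is handed in (no verdict was returned).

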